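Empty the clamp-jaw tray into the grey parts bin

ROBOT

A 7-joint arm with a two-finger parallel gripper is mounted at the origin on the work surface. World frame = base frame: x ahead of the robot, y to its left, z up, the work surface at z = 0. Lengths are in m, angles in rad, forces in N, time in s.
With the tool pointing down it reaches from about 0.425 to 0.875 m from the base axis. Payload 9.9 kg.
Tool frame: the origin (TCP) lies at the centre of the arm's flange, where the gripper is bolted on; the fingertips stand 173 mm ahead of it and the grasp point (between the pads) lies 155 mm ahead of it; z points along the fingers, y is the line along which they close (so a half turn about z gives the same grasp; the last joint's range is limited). The gripper opens to 85 mm and grips with 20 to 120 N. Pads are 22 mm wide; open, the fingers measure 114 mm over their backs; the gripper's body (76 mm by 85 mm) begins 54 mm behind the grasp point. The pads swing forward as they close: fully open they stand 13 mm farther back than shut.
Start: joints at [1.251, 0.576, 0.025, 1.437, -0.015, 1.129, -0.057], TCP at [0.158, -0.656, 0.405] pointing down, gripper open.
Joint ranges: [-2.76, 2.76], [-0.34, 2.15], [-1.52, 1.57], [0.19, 2.46], [-1.09, 4.23], [0.17, 1.99], [-2.82, 2.82]. Speed limits (rad/s): [2.22, 2.22, 3.01, 3.01, 3.14, 3.14, 3.14].

INTERFACE

Orientations are given as a rotation vector (axis times angle).
In Python, from plant import sensors, imaging, hand_in gives the robot as it stands. The module is installed in compiled form; this text tells all that it offers.
- The arm moves only by the tool servo_tool, never from a script. Its argument "rows" is one flat list of numbers, 6 for each row, row after row: the shift along the tool's x, y, z in mm, then the turn, a rotation vector about the tool's x, y, z in rad. In form: [dx, dy, dz, rx, ry, rz, dx, dy, dz, rx, ry, rz, ...]. A call has exactly 10 rows; each row is the pose to reach, as a shift and turn from the pose commanded when the call began, along the tool's axes at that moment; what a row does not reach only later rows make up. A row lasts 1/10 s, in which the tool goes at most 50 mm and 8.59 degrees, less where a joint would pass 70% of its speed; a pose out of reach is approached as far as the arm can. A call with a gripper value outside its range is refused whole. "hand" is the opening, from 0 (shut) to 1 (fully open), set as the call begins (left out, the last holds). The fingers move at their own pace and stop on an object; "grip_force" is the grip in N (left out, the last holds). Time passes only in rows, so rows that repeat a pose let the fingers close, or fill a call up. It gives the time, the measured TCP pose, the force, the opening and the grip force at its end, in the units of the state.
- sensors.get_state(): the state, without advancing time (a new reading comes with each control period).
- imaging.grab_frame(name): name is "scene" or "side" or "wrist"; returns the picture (480x640x3 uint8, blue, green, red); there is no depth.
- imaging.calibration(name): a dict with "K" (3x3 intrinsics, pixels), "k1" (the pictures are not rectified: a ray, as slopes to the right and down, at radius r is drawn at 1 + k1 r^2 times it, then the intrinsics apply), "pose" (4x4, takes a point from camera to world coordinates). Camera axes: x right, y down, z forward; pixel columns grow to the right and rows downward; lengths in m; the calibration is good to about 2 mm. A picture is of the moment at which its call begins: read the wrist's pose just before it. calibration takes no time and is no camera call; for the wrist camera it gives the pose at the moment of the call.
- hand_in(): hands the job in; it is judged then, once.
The state is a dict: "time_s": time; "joint_positions": joint angles; "joint_vel": joint speeds; "joint_efforts": joint torques, N m; "eef_pos": TCP position; "tcp_rot": TCP orientation; "force": force on the tool from outside, world axes, zero at the start; "wrist_torque": the same for the moment, N m; "gripper_width": opening from 0.0 (shut) to 1.0 (fully open); "gripper_force": force on a finger pad.
Only numpy, scipy, OpenCV 4.12 (cv2) and the standard library are available. Lean on these libraries where they do the work, as an engineer would, in place of code of your own. Each camera call takes 0.05 s, during which the arm holds its last target. There are 200 camera calls.

TASK

Draw the tray of clamp jaws out from under the glass separator and let go of it on the desk, with its handle clear of the machine and the jaws still on it. Then take it by its upright black handle, lift it, carry it low to the square grey bin and tip it so that all three jaws slide off the open end into the bin. Set the empty tray back flat on the desk and let go, without disturbing the display panel, suction cup or pick.

Things in the scene. Friction and masses are not known exactly. Their poses are not given: they have to be found in the camera images.
- separator: fixed aluminium glass separator. Origin on the desk at the middle of its front edge; -x points out of the front, +x into it. Its bed spans x 0 to 200 mm, y +-120 mm, underside 92 mm and top 106 mm above the desk; under it, between 16 mm side legs, is an open bay 208 mm wide. The raised lever and its hinge stand at x 105 to 180 mm, up to 370 mm high.
- tray: loose aluminium tray 170 mm long (x), 120 mm wide (y), floor 3 mm, 0.2 kg. Origin at centre of underside. Open end at x -85 mm; 8 mm thick side rails, outer faces at y +-60 mm, 28 mm high; rear wall 6 mm thick, outer face at x +85 mm. The jaws lie in its rear part (x above 0), the front part is empty. At the start its open end sticks out of the separator's bay, its handle is under the bed.
- tray_handle: black upright handle block fixed to the outside of the tray's rear wall: 14 mm thick (tray x from 85 to 99 mm), 50 mm wide (y), from 6 mm to 78 mm above the tray's underside. Origin at tray x = 92 mm, y = 0, z = 0; axes parallel to the tray's.
- handle_grip (a point): point on the handle's mid-plane, 60 mm above the tray's underside (18 mm below the handle's top); grip across the 14 mm thickness, along the tray's x.
- tray_spout (a point): middle of the tray's open end, on the floor's upper face (tray x = -85 mm, z = 3 mm).
- jaw1: black plastic clamp jaw, stepped block 60 mm long (x), 26 mm wide, 24 mm high at its tall part and 12 mm at its low step, 45 g. Origin at the centre of its underside. Lies lengthwise on the tray; slides off a smooth tray tipped by about 25 degrees.
- jaw2: second clamp jaw, the same as jaw1
- jaw3: third clamp jaw, the same as jaw1
- bin: square grey plastic parts bin, fixed to the desk, open at the top: 200 by 200 mm outside, 70 mm high, walls and floor 5 mm. Origin at the centre of its underside, x and y along its walls.
- panel: bystander: loose phone display panel, black slab 148 by 72 by 7 mm. Origin at the centre of its underside, length along x.
- suction_cup: bystander: loose black silicone suction cup with a knob, 62 mm across, 46 mm high. Origin at the centre of its underside.
- pick: bystander: loose steel pick, flat bar 145 mm long (x), 12 mm wide, 6 mm high. Origin on its underside near the middle.
There are look-alikes about, which are no part of the job. What is shaped like the jaw3 but green or yellow is not meant. Leave any blue look-alike of the jaw1 alone.

How it is judged:
By the outcome, as a careful person would: the job done as asked, in the order asked, and still so for the second after the job is handed in, with the robot touching nothing.
It also fails if it takes over 58 s, if anything falls off the work surface, if the arm or the gripper's body presses on something with over 40 N, if the wrist force passes 120 N, or if a joint passes its speed limit or range.

## Working session

There is one attempt and no reset: what is moved stays moved. The work goes in short steps, Python scripts to look and compute and a tool call to move; the robot and the scene stay as the last step left them, time stands still between calls to the robot, and variables do not carry over. Pictures are saved under pics/ and viewed, at most 10 in all, crops included, and the job is handed in when it is done.

Besides the shell and the picture viewer there is one more tool, called after "Request:" by a JSON object that holds its "method" and its "body". servo_tool: Moves the arm, as the interface text tells. Its arguments: {"type":"object","properties":{"rows":{"type":"array","items":{"type":"number"}},"hand":{"type":"number"},"grip_force":{"type":"number"}},"required":["rows"]}

```bash
mkdir -p pics
cat > h.py <<'E'
import numpy as np, cv2
from plant import sensors, imaging
from scipy.spatial.transform import Rotation as R
def ray(name,uv,cal=None):
    c=cal or imaging.calibration(name); K=np.array(c["K"]); T=np.array(c["pose"])
    k=float(np.ravel(c["k1"])[0])
    p=cv2.undistortPoints(np.array(uv,float).reshape(-1,1,2),K,np.array([k,0,0,0,0.])).reshape(-1,2)
    d=np.c_[p,np.ones(len(p))]@T[:3,:3].T
    return T[:3,3],d
def onplane(name,uv,z,cal=None):
    o,d=ray(name,uv,cal); return o+d*((z-o[2])/d[:,2])[:,None]
def tri(n1,u1,n2,u2,c1=None,c2=None):
    o1,d1=ray(n1,[u1],c1);o2,d2=ray(n2,[u2],c2);d1=d1[0];d2=d2[0]
    s=np.linalg.lstsq(np.c_[d1,-d2],o2-o1,rcond=None)[0]
    a=o1+s[0]*d1;b=o2+s[1]*d2
    return (a+b)/2,np.linalg.norm(a-b)
E
python3 - <<'E'
from h import *
np.set_printoptions(precision=3,suppress=True)
s=sensors.get_state();print({k:np.round(v,3) for k,v in s.items()})
for n in("scene","side","wrist"):
    c=imaging.calibration(n);print(n,np.array(c["K"]),c["k1"],np.array(c["pose"]))
    cv2.imwrite(f"pics/{n}0.png",imaging.grab_frame(n))
E
```

```text
{'time_s': np.float64(0.0), 'joint_positions': array([ 1.251,  0.577,  0.025,  1.438, -0.015,  1.129, -0.057]), 'joint_vel': array([ 0.001, -0.   ,  0.001, -0.001,  0.001,  0.   ,  0.001]), 'joint_efforts': array([  0.   , -76.576,   2.25 , -28.597,   0.015,   0.013,   0.   ]), 'eef_pos': array([ 0.158, -0.656,  0.404]), 'tcp_rot': array([-3.118, -0.369,  0.   ]), 'force': array([-0.804,  0.034,  0.059]), 'wrist_torque': array([-0.031,  0.018,  0.044]), 'gripper_force': np.float64(0.0), 'gripper_width': np.float64(1.004)}
scene [[624.324   0.    318.178]
 [  0.    624.324 234.716]
 [  0.      0.      1.   ]] -0.19481633213884245 [[-0.113  0.646 -0.755  1.564]
 [ 0.993  0.065 -0.094  0.134]
 [-0.012 -0.76  -0.649  0.97 ]
 [ 0.     0.     0.     1.   ]]
side [[542.016   0.    322.484]
 [  0.    542.016 245.948]
 [  0.      0.      1.   ]] -0.10482075517618662 [[ 0.997 -0.04   0.069  0.443]
 [-0.078 -0.697  0.713 -0.799]
 [ 0.019 -0.716 -0.698  0.864]
 [ 0.     0.     0.     1.   ]]
wrist [[395.34    0.    323.549]
 [  0.    395.34  245.711]
 [  0.      0.      1.   ]] -0.058538506207913954 [[ 0.234 -0.919 -0.317  0.239]
 [-0.972 -0.222 -0.075 -0.636]
 [-0.001  0.325 -0.946  0.373]
 [ 0.     0.     0.     1.   ]]
```

View pics/scene0.png

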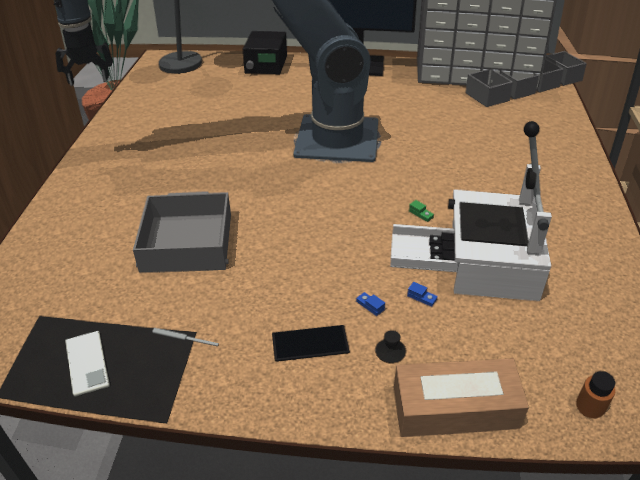

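View pics/side0.png

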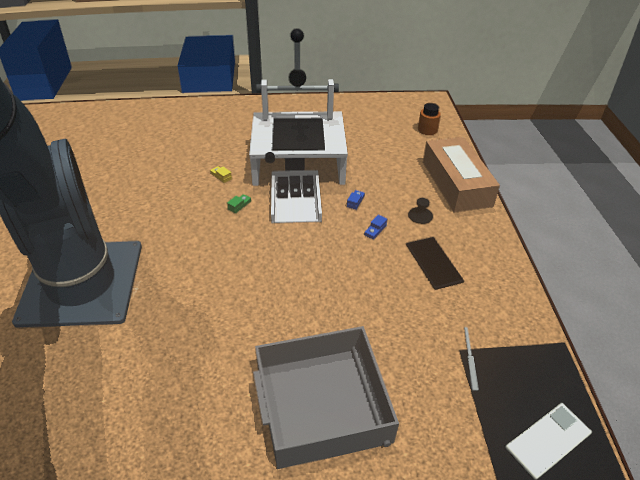

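The scene picture shows the tray's open end at about (392,247), with the jaws at (442,246), the bin at (186,232), the panel at (311,342), the suction cup at (391,346) and the pick at (185,337). In the side picture the tray is at (296,200), the jaws at (282/295/308,187), the handle is under the bed at (294,163), and the bin is at (325,395).

Candidates for the jaws, by side pixel:
- black blocks on the tray at (282,187), (295,187) and (308,187): chosen
- green at (239,203), yellow at (221,173), blue at (356,199) and (376,227): look-alikes, left alone

Next is the close crop.

Run:
```python
import cv2,numpy as np
a=cv2.imread("pics/scene0.png")[185:305,380:560];b=cv2.imread("pics/side0.png")[75:230,235:365]
a=cv2.resize(a,None,fx=2.2,fy=2.2,interpolation=cv2.INTER_CUBIC)
b=cv2.resize(b,None,fx=3,fy=3,interpolation=cv2.INTER_CUBIC)
c=np.zeros((600,790,3),np.uint8);c[:a.shape[0],:a.shape[1]]=a;c[:b.shape[0],400:400+b.shape[1]]=b
d=cv2.imread("pics/side0.png")[320:475,245:405];d=cv2.resize(d,None,fx=2,fy=2);c[270:270+310,:320]=d
cv2.imwrite("pics/crop0.png",c)
```

```text
(no output)
```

View pics/crop0.png

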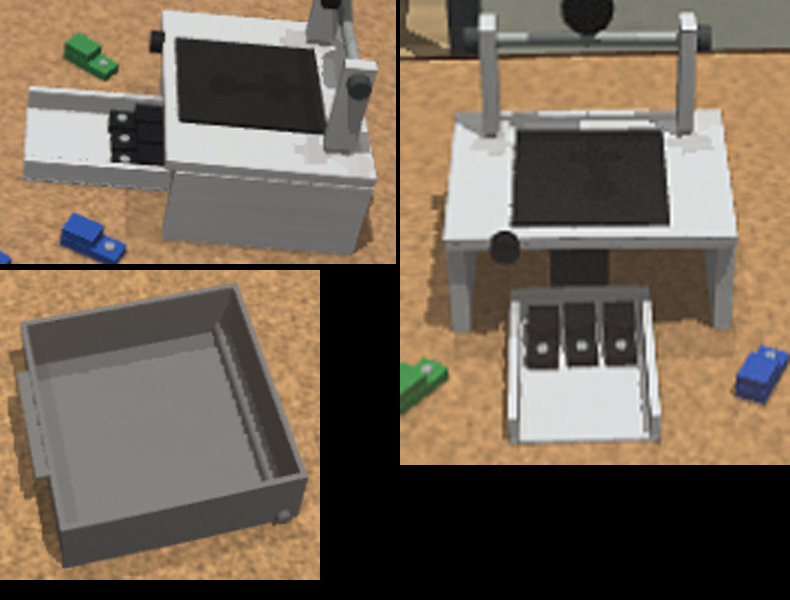

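The crop confirms three black jaws on the tray. In the side view the open end's lower corners are at about (272.3,221.7) and (321,221.3), and the handle is at (294,164). Now to measure.

Run:
```python
from h import *
np.set_printoptions(precision=4,suppress=True)
P=lambda n,u,z,t:print(t,onplane(n,u,z))
P("side",[(272.3,221.7),(321,221.3)],0,"tray open low")
P("side",[(272.3,172),(318.3,171.7)],.028,"tray rear top outer")
P("side",[(253.3,184.3),(342.3,183.3)],0,"legs front")
P("side",[(249.3,154.3),(347,153.7)],.106,"bed top front")
P("side",[(256,347.5),(363,328),(396.5,424),(277.5,451)],.07,"bin top side")
P("scene",[(149,197),(229,195)],.07,"bin top scene")
P("scene",[(391.8,265.9)],0,"tray open near low")
P("scene",[(393.6,225.5)],.028,"tray open far top")
print(tri("scene",(391.8,265.9),"side",(321,221.3)))
print(tri("scene",(455,193),"side",(249.3,154.3)))
P("side",[(435,262)],.007,"panel");P("side",[(421,212),(356,199),(376,227),(239,203),(221,173)],.01,"cup,blue,blue,green,yel")
P("side",[(468,330),(474,388)],0,"pick")
```

```text
tray open low [[ 0.4153  0.1743  0.    ]
 [ 0.5318  0.1691 -0.    ]]
tray rear top outer [[0.4182 0.3352 0.028 ]
 [0.5365 0.33   0.028 ]]
legs front [[0.3678 0.3227 0.    ]
 [0.5984 0.3143 0.    ]]
bed top front [[0.3655 0.3047 0.106 ]
 [0.6032 0.2947 0.106 ]]
bin top side [[ 0.3847 -0.2363  0.07  ]
 [ 0.579  -0.2054  0.07  ]
 [ 0.6079 -0.3988  0.07  ]
 [ 0.4183 -0.4308  0.07  ]]
bin top scene [[ 0.4198 -0.4227  0.07  ]
 [ 0.3941 -0.2269  0.07  ]]
tray open near low [[ 0.5292  0.1722 -0.    ]]
tray open far top [[0.4193 0.1719 0.028 ]]
(array([ 0.531 ,  0.1712, -0.0001]), np.float64(0.0032138114431741545))
(array([0.366 , 0.3126, 0.0979]), np.float64(0.004967398216824115))
panel [[0.7739 0.0119 0.007 ]]
cup,blue,blue,green,yel [[0.7768 0.1786 0.01  ]
 [0.624  0.2363 0.01  ]
 [0.6585 0.1307 0.01  ]
 [0.3347 0.2369 0.01  ]
 [0.2833 0.363  0.01  ]]
pick [[ 0.801  -0.1729  0.    ]
 [ 0.7775 -0.3041  0.    ]]
```

Estimates so far, in metres:
- **Tray:** open end at y≈0.172, far rail at x≈0.53, yaw about −2°.
- **Separator:** front face at y≈0.305.
- **Bin:** centre about (0.497,−0.318), turned about 8.5°.

Plan: grip the far rail near the open end, draw the tray out along −y, then regrip by the handle.

```bash
cat >> h.py <<'E'
def frame(yaw,tilt=0):
    """tool pointing down, tool y at world angle yaw (deg) ; tilt = about world x, deg (+ leans the gripper to -y)"""
    y=np.array([np.cos(np.radians(yaw)),np.sin(np.radians(yaw)),0]);z=np.array([0,0,-1.]);x=np.cross(y,z)
    return R.from_euler("x",tilt,degrees=True)*R.from_matrix(np.c_[x,y,z])
def rel(p,Rt,s=None):
    s=s or sensors.get_state();R0=R.from_rotvec(s["tcp_rot"])
    return np.round(np.r_[R0.inv().apply(np.array(p)-s["eef_pos"])*1000,(R0.inv()*Rt).as_rotvec()],3)
E
python3 - <<'E'
from h import *
np.set_printoptions(precision=3,suppress=True)
s=sensors.get_state();print(R.from_rotvec(s["tcp_rot"]).as_matrix())
for y in(0,180):print(y,rel((.52,-.2,.4),frame(y)),rel((.52,.1,.4),frame(y)))
E
```

```text
[[ 0.972  0.234 -0.   ]
 [ 0.234 -0.972  0.001]
 [-0.    -0.001 -1.   ]]
0 [ 458.857 -358.911    4.471   -0.001   -0.001   -1.335] [ 528.949 -650.607    4.869   -0.001   -0.001   -1.335]
180 [ 458.857 -358.911    4.471   -0.001    0.001    1.807] [ 528.949 -650.607    4.869   -0.001    0.001    1.807]
```

Request:
{"method": "servo_tool", "body": {"rows": [46, -36, 0, 0, 0, -0.13, 92, -72, 0, 0, 0, -0.26, 138, -108, 0, 0, 0, -0.4, 184, -144, 0, 0, 0, -0.53, 230, -180, 0, 0, 0, -0.67, 276, -216, 0, 0, 0, -0.8, 322, -252, 0, 0, 0, -0.93, 368, -288, 0, 0, 0, -1.07, 414, -324, 0, 0, 0, -1.2, 459, -359, 0, 0, 0, -1.335], "hand": 0.6}}

```text
time_s: 1.15
eef_pos: [0.4694, -0.263, 0.4048]
tcp_rot: [2.216, 2.227, -0.0]
force: [0.7, -1.0, 0.7]
gripper_width: 0.601
gripper_force: 0.0
```

Run:
```python
from h import *
np.set_printoptions(precision=3,suppress=True)
s=sensors.get_state();print(s["eef_pos"],s["joint_positions"]);print(R.from_rotvec(s["tcp_rot"]).as_matrix())
print(rel((.50,.09,.36),frame(0)))
```

```text
[ 0.469 -0.263  0.405] [ 0.709  0.391 -0.404  1.79   0.179  0.997  0.239]
[[-0.005  1.     0.   ]
 [ 1.     0.005 -0.   ]
 [-0.     0.    -1.   ]]
[352.901  32.374  44.711   0.      0.      0.005]
```

Request:
{"method": "servo_tool", "body": {"rows": [35, 3, 5, 0, 0, 0, 70, 6, 9, 0, 0, 0, 105, 9, 14, 0, 0, 0, 141, 13, 18, 0, 0, 0, 176, 16, 22, 0, 0, 0, 212, 19, 27, 0, 0, 0, 247, 23, 31, 0, 0, 0, 282, 26, 36, 0, 0, 0, 318, 29, 40, 0, 0, 0, 353, 32, 45, 0, 0, 0.005]}}

```text
time_s: 2.15
eef_pos: [0.5005, 0.0897, 0.3595]
tcp_rot: [2.227, 2.216, 0.0]
force: [0.1, -0.4, 0.5]
gripper_width: 0.599
gripper_force: 0.0
```

Request:
{"method": "servo_tool", "body": {"rows": [0, 0, 0, 0, 0, 0, 0, 0, 0, 0, 0, 0, 0, 0, 0, 0, 0, 0, 0, 0, 0, 0, 0, 0, 0, 0, 0, 0, 0, 0, 0, 0, 0, 0, 0, 0, 0, 0, 0, 0, 0, 0, 0, 0, 0, 0, 0, 0, 0, 0, 0, 0, 0, 0, 0, 0, 0, 0, 0, 0]}}

```text
time_s: 3.15
eef_pos: [0.5006, 0.0883, 0.3597]
tcp_rot: [-2.227, -2.216, -0.0]
force: [-0.0, 0.1, 1.0]
gripper_width: 0.599
gripper_force: 0.0
```

Run:
```python
from h import *
np.set_printoptions(precision=3,suppress=True)
s=sensors.get_state();print(s["time_s"],s["eef_pos"],s["joint_positions"])
c=imaging.calibration("wrist");im=imaging.grab_frame("wrist");cv2.imwrite("pics/w1.png",im);np.save("w1.npy",np.array(c["pose"]))
```

```text
3.15 [0.501 0.088 0.36 ] [ 0.069  0.406 -0.469  1.922  0.236  0.867 -0.526]
```

View pics/w1.png

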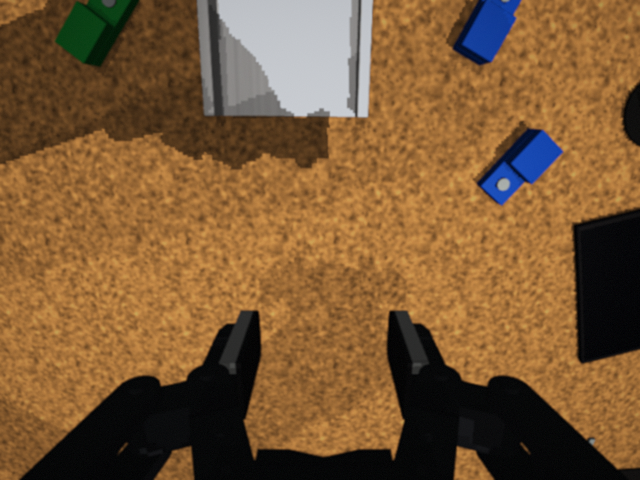

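The wrist view shows the open end at rows 115–117. The right (far) rail's top runs from (357..368,110) to (361..372,0), and the left rail's outer corner is at (204,115).

Run:
```python
from h import *
np.set_printoptions(precision=4,suppress=True)
c=imaging.calibration("wrist")
print(onplane("wrist",[(361.5,0),(372.5,0),(357.5,105),(368.5,105),(204,115),(197,0)],.028,c))
print(onplane("wrist",[(368,117),(204,115)],0,c))
print(tri("wrist",(368,117),"side",(321,221.3),c), tri("wrist",(368,117),"scene",(391.8,265.9),c))
```

```text
[[0.5266 0.245  0.028 ]
 [0.534  0.2451 0.028 ]
 [0.5251 0.1768 0.028 ]
 [0.5331 0.1768 0.028 ]
 [0.4135 0.1708 0.028 ]
 [0.415  0.2464 0.028 ]]
[[0.5359 0.1681 0.    ]
 [0.4053 0.1706 0.    ]]
(array([0.5337, 0.1681, 0.0012]), np.float64(0.004128728735643656)) (array([0.5354, 0.1701, 0.0059]), np.float64(0.003839377841188278))
```

Request:
{"method": "servo_tool", "body": {"rows": [15, 4, 15, 0, 0, 0.01, 30, 8, 30, 0, 0, 0.017, 50, 14, 50, 0, 0, 0.017, 70, 20, 70, 0, 0, 0.017, 85, 25, 90, 0, 0, 0.017, 95, 28, 110, 0, 0, 0.017, 100, 29, 130, 0, 0, 0.017, 100, 29, 145, 0, 0, 0.017, 100, 29, 155, 0, 0, 0.017, 100, 29, 155, 0, 0, 0.017]}}

```text
time_s: 4.2
eef_pos: [0.5298, 0.1879, 0.2036]
tcp_rot: [-2.245, -2.196, 0.003]
force: [0.4, 0.2, 0.2]
gripper_width: 0.604
gripper_force: 0.0
```

Run:
```python
from h import *
np.set_printoptions(precision=3,suppress=True)
print(rel((.5295,.188,.181),frame(-1)))
cv2.imwrite("pics/w2.png",imaging.grab_frame("wrist"))
```

```text
[ 0.102 -0.228 22.557 -0.002  0.001 -0.004]
```

View pics/w2.png

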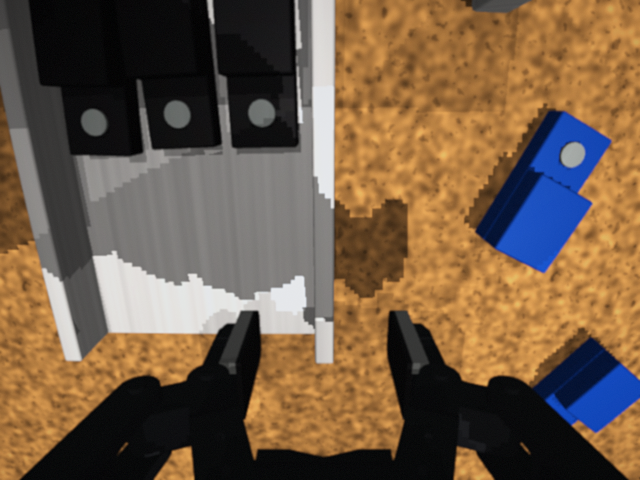

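The rail stands midway between the fingertips at (324,320). I'll lower and grip.

Request:
{"method": "servo_tool", "body": {"rows": [0, 0, 8, 0, 0, 0, 0, 0, 16, 0, 0, 0, 0, 0, 22, 0, 0, 0, 0, 0, 22, 0, 0, 0, 0, 0, 22, 0, 0, 0, 0, 0, 22, 0, 0, 0, 0, 0, 22, 0, 0, 0, 0, 0, 22, 0, 0, 0, 0, 0, 22, 0, 0, 0, 0, 0, 22, 0, 0, 0]}}

```text
time_s: 5.25
eef_pos: [0.5301, 0.1881, 0.1828]
tcp_rot: [2.246, 2.197, 0.0]
force: [0.6, -0.7, -1.3]
gripper_width: 0.601
gripper_force: 0.0
```

Request:
{"method": "servo_tool", "body": {"rows": [0, 0, 0, 0, 0, 0, 0, 0, 0, 0, 0, 0, 0, 0, 0, 0, 0, 0, 0, 0, 0, 0, 0, 0, 0, 0, 0, 0, 0, 0, 0, 0, 0, 0, 0, 0, 0, 0, 0, 0, 0, 0, 0, 0, 0, 0, 0, 0, 0, 0, 0, 0, 0, 0, 0, 0, 0, 0, 0, 0], "hand": 0, "grip_force": 40}}

```text
time_s: 6.25
eef_pos: [0.5301, 0.1881, 0.1828]
tcp_rot: [2.246, 2.197, 0.0]
force: [-0.9, -0.2, 4.6]
gripper_width: 0.081
gripper_force: 39.7
```

Request:
{"method": "servo_tool", "body": {"rows": [-3, 0, 0, 0, 0, 0, -9, 0, 0, 0, 0, 0, -17, 0, 0, 0, 0, 0, -26, 0, 0, 0, 0, 0, -36, 0, 0, 0, 0, 0, -46, 0, 0, 0, 0, 0, -56, 0, 0, 0, 0, 0, -66, 0, 0, 0, 0, 0, -74, 0, 0, 0, 0, 0, -80, 0, 0, 0, 0, 0]}}

```text
time_s: 7.25
eef_pos: [0.5284, 0.107, 0.1828]
tcp_rot: [2.246, 2.196, 0.0]
force: [-0.1, 2.6, 5.4]
gripper_width: 0.084
gripper_force: 39.8
```

Request:
{"method": "servo_tool", "body": {"rows": [-5, 0, 0, 0, 0, 0, -13, 0, 0, 0, 0, 0, -23, 0, 0, 0, 0, 0, -33, 0, 0, 0, 0, 0, -43, 0, 0, 0, 0, 0, -53, 0, 0, 0, 0, 0, -62, 0, 0, 0, 0, 0, -68, 0, 0, 0, 0, 0, -72, 0, 0, 0, 0, 0, -73, 0, 0, 0, 0, 0]}}

```text
time_s: 8.25
eef_pos: [0.5266, 0.034, 0.1828]
tcp_rot: [2.247, 2.196, -0.0]
force: [-0.1, 3.3, 5.4]
gripper_width: 0.086
gripper_force: 39.9
```

Request:
{"method": "servo_tool", "body": {"rows": [0, 0, 0, 0, 0, 0, 0, 0, 0, 0, 0, 0, 0, 0, 0, 0, 0, 0, 0, 0, 0, 0, 0, 0, 0, 0, 0, 0, 0, 0, 0, 0, 0, 0, 0, 0, 0, 0, 0, 0, 0, 0, 0, 0, 0, 0, 0, 0, 0, 0, 0, 0, 0, 0, 0, 0, 0, 0, 0, 0], "hand": 0.5}}

```text
time_s: 9.25
eef_pos: [0.5267, 0.0352, 0.1827]
tcp_rot: [-2.246, -2.197, -0.0]
force: [0.0, 0.1, -0.5]
gripper_width: 0.499
gripper_force: 0.0
```

Run:
```python
from h import *
np.set_printoptions(precision=3,suppress=True)
s=sensors.get_state();print(s["time_s"],s["joint_positions"])
a=imaging.grab_frame("scene");b=imaging.grab_frame("side");cv2.imwrite("pics/s3.png",a);cv2.imwrite("pics/d3.png",b)
o=np.zeros((480,800,3),np.uint8);o[:360,:400]=cv2.resize(a[160:340,320:520],None,fx=2,fy=2);o[:480,400:]=cv2.resize(b[90:330,200:400],None,fx=2,fy=2)
cv2.imwrite("pics/c3.png",o)
```

```text
9.25 [ 0.072  0.684 -0.344  2.039  0.467  0.494 -0.639]
```

View pics/c3.png

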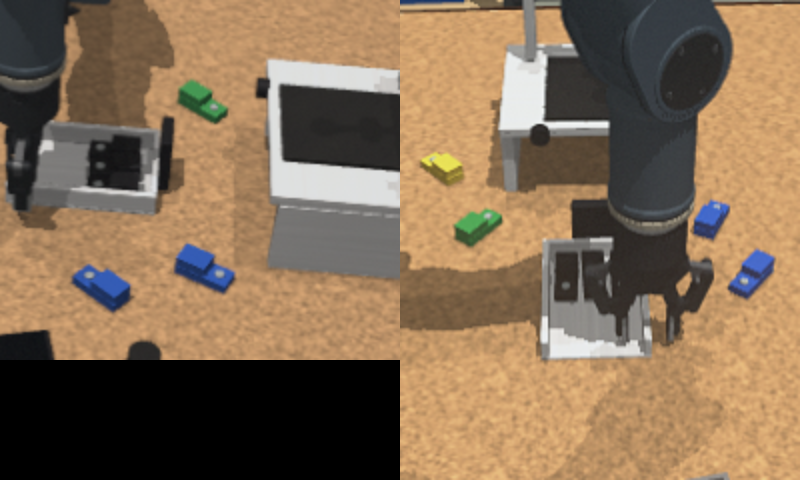

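The tray is out. The handle is visible at crop (166,153), well clear of the separator, and the jaws are still on it. I'll rise and turn 90° above the handle.

Request:
{"method": "servo_tool", "body": {"rows": [0, 0, -30, 0, 0, 0, 0, 0, -70, 0, 0, 0, 10, -3, -110, 0, 0, -0.12, 30, -9, -140, 0, 0, -0.26, 55, -17, -165, 0, 0, -0.4, 80, -24, -180, 0, 0, -0.54, 105, -32, -187, 0, 0, -0.68, 130, -40, -187, 0, 0, -0.82, 150, -46, -187, 0, 0, -0.96, 161, -48, -187, 0, 0, -1.1]}}

```text
time_s: 10.35
eef_pos: [0.4814, 0.199, 0.3701]
tcp_rot: [0.754, 3.049, 0.001]
force: [0.7, -0.2, -0.5]
gripper_width: 0.505
gripper_force: 0.0
```

Request:
{"method": "servo_tool", "body": {"rows": [0, 0, 0, 0, 0, -0.13, 0, 0, 0, 0, 0, -0.26, 0, 0, 0, 0, 0, -0.38, 0, 0, 0, 0, 0, -0.44, 0, 0, 0, 0, 0, -0.47, 0, 0, 0, 0, 0, -0.47, 0, 0, 0, 0, 0, -0.47, 0, 0, 0, 0, 0, -0.47, 0, 0, 0, 0, 0, -0.47, 0, 0, 0, 0, 0, -0.47]}}

```text
time_s: 11.35
eef_pos: [0.4823, 0.1972, 0.3698]
tcp_rot: [0.036, 3.141, -0.0]
force: [-0.4, -0.3, 0.2]
gripper_width: 0.502
gripper_force: 0.0
```

Run:
```python
from h import *
np.set_printoptions(precision=3,suppress=True)
s=sensors.get_state();print(s["time_s"],s["eef_pos"],s["joint_positions"]);print(R.from_rotvec(s["tcp_rot"]).as_matrix())
c=imaging.calibration("wrist");np.save("w4.npy",np.array(c["pose"]))
im=imaging.grab_frame("wrist");cv2.imwrite("pics/w4.png",im)
```

```text
11.35 [0.482 0.197 0.37 ] [ 0.167  0.521 -0.965  1.868  0.502  1.018  0.537]
[[-1.     0.023  0.   ]
 [ 0.023  1.    -0.   ]
 [-0.    -0.    -1.   ]]
```

View pics/w4.png

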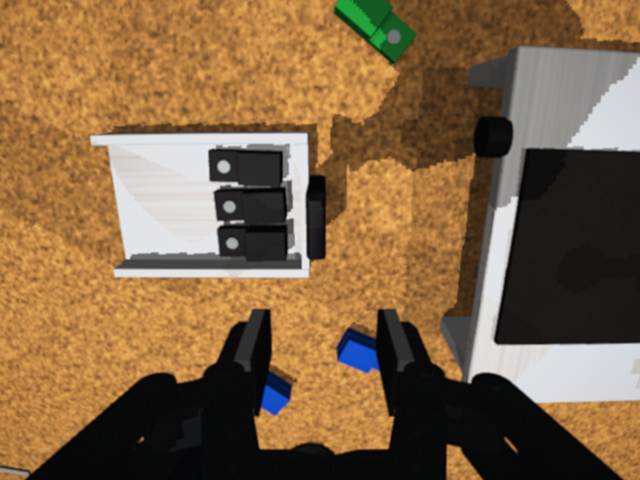

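The wrist view shows the handle's top at columns 309–325, rows 177–258. The tray is level, with all three jaws in its rear part, and the separator is clear to the right.

Run:
```python
from h import *
np.set_printoptions(precision=4,suppress=True)
c=imaging.calibration("wrist")
print(tri("wrist",(310,177),"side",(286.5,191),c))
print(onplane("wrist",[(310,177),(325,177),(309,258),(325.5,258)],.078,c))
print("rails rear top",onplane("wrist",[(309,134),(309,276),(92,138),(115,273)],.028,c))
print(rel((.4775,.196,.215),frame(89)), onplane("wrist",[(265,315),(381,315)],.2,c))
```

```text
(array([0.4458, 0.1907, 0.0774]), np.float64(0.012253603332931498))
[[0.4396 0.1901 0.078 ]
 [0.4398 0.1999 0.078 ]
 [0.4965 0.1875 0.078 ]
 [0.4968 0.1991 0.078 ]]
rails rear top [[0.4148 0.1885 0.028 ]
 [0.5318 0.1845 0.028 ]
 [0.4123 0.0195 0.028 ]
 [0.5257 0.0165 0.028 ]]
[  4.762  -1.317 154.742   0.      0.     -0.006] [[0.4741 0.1751 0.2   ]
 [0.4751 0.2209 0.2   ]]
```

Request:
{"method": "servo_tool", "body": {"rows": [5, -1, 15, 0, 0, 0, 10, -3, 35, 0, 0, 0, 10, -3, 55, 0, 0, 0, 10, -3, 75, 0, 0, 0, 10, -3, 95, 0, 0, 0, 10, -3, 115, 0, 0, 0, 10, -3, 132, 0, 0, 0, 10, -3, 145, 0, 0, 0, 10, -3, 153, 0, 0, 0, 10, -3, 153, 0, 0, 0]}}

```text
time_s: 12.4
eef_pos: [0.4721, 0.1944, 0.216]
tcp_rot: [-0.036, -3.14, 0.001]
force: [-1.0, 0.4, 0.4]
gripper_width: 0.501
gripper_force: 0.0
```

Request:
{"method": "servo_tool", "body": {"rows": [0, 0, 0, 0, 0, 0, 0, 0, 0, 0, 0, 0, 0, 0, 0, 0, 0, 0, 0, 0, 0, 0, 0, 0, 0, 0, 0, 0, 0, 0, 0, 0, 0, 0, 0, 0, 0, 0, 0, 0, 0, 0, 0, 0, 0, 0, 0, 0, 0, 0, 0, 0, 0, 0, 0, 0, 0, 0, 0, 0], "hand": 0, "grip_force": 80}}

```text
time_s: 13.4
eef_pos: [0.4724, 0.1945, 0.2175]
tcp_rot: [0.036, 3.14, 0.001]
force: [-1.1, -0.8, 7.4]
gripper_width: 0.15
gripper_force: 78.9
```

Run:
```python
from h import *
np.set_printoptions(precision=3,suppress=True)
s=sensors.get_state();print(s["time_s"],s["eef_pos"],s["joint_positions"],s["gripper_width"])
cv2.imwrite("pics/w5.png",cv2.resize(imaging.grab_frame("wrist")[:, :],None,fx=.8,fy=.8))
```

```text
13.4 [0.472 0.195 0.218] [ 0.025  0.697 -0.779  2.052  0.769  0.707  0.29 ] 0.15041060025829142
```

View pics/w5.png

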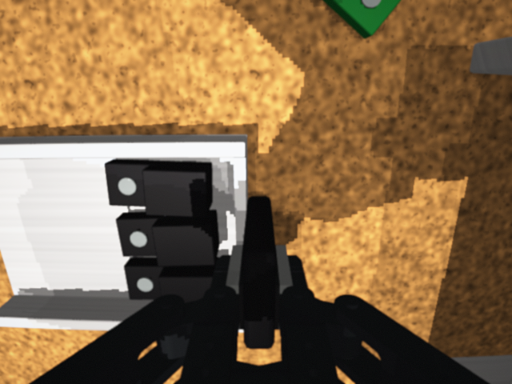

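Firm grip on the handle (opening 0.15, about 13 mm), with the jaws in place at crop (130–210,160–300). Lifting.

Request:
{"method": "servo_tool", "body": {"rows": [0, 0, -2, 0, 0, 0, 0, 0, -7, 0, 0, 0, 0, 0, -15, 0, 0, 0, 0, 0, -26, 0, 0, 0, 0, 0, -38, 0, 0, 0, 0, 0, -51, 0, 0, 0, 0, 0, -64, 0, 0, 0, 0, 0, -76, 0, 0, 0, 0, 0, -85, 0, 0, 0, 0, 0, -90, 0, 0, 0]}}

```text
time_s: 14.45
eef_pos: [0.4723, 0.1944, 0.3078]
tcp_rot: [0.036, 3.14, 0.001]
force: [-0.2, -0.0, -2.4]
gripper_width: 0.153
gripper_force: 77.9
```

Run:
```python
from h import *
np.set_printoptions(precision=3,suppress=True)
s=sensors.get_state();print(s["time_s"],s["eef_pos"],s["gripper_width"],s["force"],s["wrist_torque"])
b=imaging.grab_frame("side");cv2.imwrite("pics/d6.png",b);a=imaging.grab_frame("scene")
cv2.imwrite("pics/c6.png",np.hstack([cv2.resize(b[100:330,200:400],None,fx=2,fy=2),cv2.resize(a[110:340,320:520],None,fx=2,fy=2)]))
print(rel((.49,-.088,.3075),frame(88.7)))
```

```text
14.45 [0.472 0.194 0.308] 0.15338819310504415 [-0.183 -0.015 -2.376] [ 0.215 -0.02   0.063]
[ -24.161 -281.93    -0.266    0.       0.001   -0.   ]
```

View pics/c6.png

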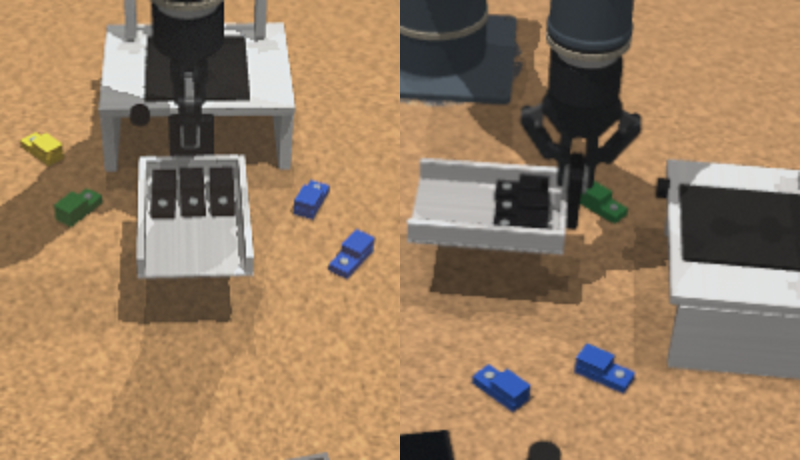

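The tray hangs level with three jaws on it. In the side crop they are at (163/192/222,195). Now carrying it to the bin.

Request:
{"method": "servo_tool", "body": {"rows": [0, -3, 0, 0, 0, 0, -1, -9, 0, 0, 0, 0, -2, -18, 0, 0, 0, 0, -3, -30, 0, 0, 0, 0, -4, -44, 0, 0, 0, 0, -5, -60, 0, 0, 0, 0, -6, -77, 0, 0, 0, 0, -8, -95, 0, 0, 0, 0, -10, -113, 0, 0, 0, 0, -12, -131, 0, 0, 0, 0]}}

```text
time_s: 15.55
eef_pos: [0.4811, 0.0613, 0.3065]
tcp_rot: [-0.037, -3.141, 0.001]
force: [0.7, 0.3, -1.5]
gripper_width: 0.152
gripper_force: 78.0
```

Request:
{"method": "servo_tool", "body": {"rows": [-2, -18, 0, 0, 0, 0, -3, -36, 0, 0, 0, 0, -5, -54, 0, 0, 0, 0, -6, -72, 0, 0, 0, 0, -7, -90, 0, 0, 0, 0, -8, -107, 0, 0, 0, 0, -9, -122, 0, 0, 0, 0, -10, -135, 0, 0, 0, 0, -11, -145, 0, 0, 0, 0, -12, -151, 0, 0, 0, 0]}}

```text
time_s: 16.55
eef_pos: [0.4897, -0.0893, 0.3065]
tcp_rot: [-0.038, -3.141, 0.0]
force: [0.4, 0.6, -3.4]
gripper_width: 0.15
gripper_force: 78.0
```

Run:
```python
from h import *
np.set_printoptions(precision=3,suppress=True)
s=sensors.get_state();print(s["time_s"],s["eef_pos"],s["joint_positions"],s["gripper_width"])
off=np.array([0,-.177,-.057-.155])   # tool->spout, level, world
spout=np.array([.49,-.27,.092])
for t in (5,10,15,20,25,30,35,40):
    Rw=R.from_euler("x",t,degrees=True); print(t,rel(spout-Rw.apply(off),frame(88.7,t),s))
print("tilt sign: spout end z at +30:",R.from_euler("x",30,degrees=True).apply(off))
```

```text
16.55 [ 0.49  -0.089  0.307] [ 0.714  0.575 -0.939  2.001  0.61   0.874  0.986] 0.15012372089421158
5 [ -0.885 -22.844 -12.071  -0.087   0.002  -0.001]
10 [ -1.368 -43.192 -24.964  -0.175   0.004  -0.001]
15 [ -1.875 -64.586 -36.034  -0.262   0.006  -0.001]
20 [ -2.405 -86.862 -45.197  -0.349   0.008  -0.001]
25 [  -2.953 -109.853  -52.382   -0.436    0.01    -0.001]
30 [  -3.514 -133.381  -57.536   -0.524    0.012   -0.001]
35 [  -4.085 -157.27   -60.619   -0.611    0.014   -0.001]
40 [  -4.66  -181.336  -61.608   -0.698    0.016   -0.001]
tilt sign: spout end z at +30: [ 0.    -0.047 -0.272]
```

Request:
{"method": "servo_tool", "body": {"rows": [0, -7, -3, -0.02, 0, 0, -1, -15, -8, -0.055, 0, 0, -1, -24, -13, -0.092, 0, 0, -1, -33, -19, -0.131, 0, 0, -1, -43, -25, -0.175, 0, 0, -1, -53, -30, -0.215, 0, 0, -2, -64, -36, -0.26, 0, 0, -2, -74, -40, -0.3, 0, 0, -2, -82, -43, -0.33, 0, 0, -2, -87, -45, -0.349, 0, 0]}}

```text
time_s: 17.55
eef_pos: [0.4898, -0.1759, 0.3517]
tcp_rot: [0.036, 3.09, 0.547]
force: [-1.0, -0.5, -2.7]
gripper_width: 0.154
gripper_force: 78.1
```

Run:
```python
from h import *
np.set_printoptions(precision=3,suppress=True)
s=sensors.get_state();print(s["time_s"],s["eef_pos"],s["joint_positions"],s["gripper_width"],s["force"])
print(np.degrees(np.arccos(-R.from_rotvec(s["tcp_rot"]).as_matrix()[2,2])))
off=np.array([0,-.177,-.057-.155]); spout=np.array([.49,-.27,.092])
for t in (22,24,26,28,30,32,34,36,38,40):
    Rw=R.from_euler("x",t,degrees=True); print(t,rel(spout-Rw.apply(off),frame(88.7,t),s))
```

```text
17.55 [ 0.49  -0.176  0.352] [ 1.086  0.686 -1.173  1.846  0.325  1.009  1.384] 0.15391476487654351 [-1.011 -0.473 -2.713]
20.067385555083757
22 [-0.466 -7.711 -6.24  -0.034  0.009  0.001]
24 [ -0.681 -15.415 -12.031  -0.069   0.009   0.001]
26 [ -0.899 -23.316 -17.549  -0.103   0.01    0.001]
28 [ -1.118 -31.405 -22.788  -0.138   0.011   0.001]
30 [ -1.34  -39.672 -27.741  -0.173   0.012   0.001]
32 [ -1.562 -48.107 -32.403  -0.208   0.012   0.001]
34 [ -1.786 -56.699 -36.768  -0.243   0.013   0.002]
36 [ -2.01  -65.439 -40.829  -0.278   0.014   0.002]
38 [ -2.236 -74.315 -44.584  -0.313   0.015   0.002]
40 [ -2.461 -83.316 -48.026  -0.348   0.016   0.002]
```

Request:
{"method": "servo_tool", "body": {"rows": [0, -4, -3, -0.018, 0, 0, 0, -8, -6, -0.034, 0, 0, -1, -13, -10, -0.06, 0, 0, -1, -19, -15, -0.086, 0, 0, -1, -25, -19, -0.112, 0, 0, -1, -31, -23, -0.138, 0, 0, -1, -38, -27, -0.164, 0, 0, -1, -44, -30, -0.19, 0, 0, -2, -51, -34, -0.218, 0, 0, -2, -57, -37, -0.243, 0, 0]}}

```text
time_s: 18.55
eef_pos: [0.4904, -0.2422, 0.367]
tcp_rot: [0.035, 2.997, 0.918]
force: [0.2, -0.1, -1.3]
gripper_width: 0.151
gripper_force: 78.4
```

Request:
{"method": "servo_tool", "body": {"rows": [0, 0, 0, 0, 0, 0, 0, 0, 0, 0, 0, 0, 0, 0, 0, 0, 0, 0, 0, 0, 0, 0, 0, 0, 0, 0, 0, 0, 0, 0, 0, 0, 0, 0, 0, 0, 0, 0, 0, 0, 0, 0, 0, 0, 0, 0, 0, 0, 0, 0, 0, 0, 0, 0, 0, 0, 0, 0, 0, 0]}}

```text
time_s: 19.55
eef_pos: [0.4903, -0.2414, 0.367]
tcp_rot: [0.034, 2.998, 0.914]
force: [0.1, -0.2, -1.7]
gripper_width: 0.153
gripper_force: 78.3
```

Run:
```python
from h import *
np.set_printoptions(precision=3,suppress=True)
s=sensors.get_state();print(s["time_s"],s["eef_pos"],s["joint_positions"],s["force"])
b=imaging.grab_frame("side");a=imaging.grab_frame("scene")
cv2.imwrite("pics/c7.png",np.hstack([cv2.resize(b[210:470,220:420],None,fx=2,fy=2),cv2.resize(a[110:370,120:320],None,fx=2,fy=2)]))
```

```text
19.55 [ 0.49  -0.241  0.367] [ 1.231  0.818 -1.263  1.713  0.194  1.164  1.546] [ 0.065 -0.206 -1.73 ]
```

View pics/c7.png

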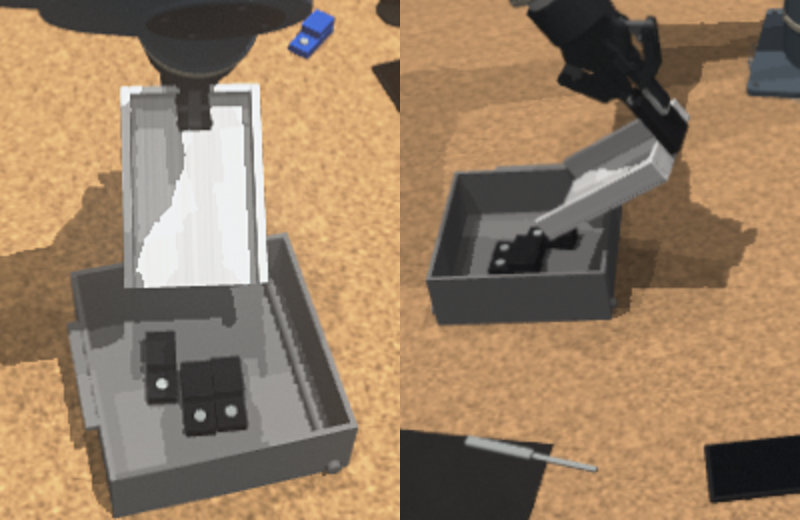

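All three jaws lie in the bin, at side crop (161,365), (199,400) and (229,395), and the tray is empty. Levelling it and taking it back.

Run:
```python
from h import *
np.set_printoptions(precision=1,suppress=True)
s=sensors.get_state()
off=np.array([0,-.177,-.057-.155]); spout=np.array([.49,-.265,.095])
out=[]
for t in (31,28,24,20,16,12,8,4,1,0):
    Rw=R.from_euler("x",t,degrees=True); r=rel(spout-Rw.apply(off)+[0,(34-t)/34*.03,0],frame(88.7,t),s); print(t,r[:3],np.round(r[3:],3))
```

```text
31 [ 0.8 18.4 11.3] [0.1 0.  0. ]
28 [ 1.2 30.9 22.8] [0.1 0.  0. ]
24 [ 1.7 46.8 39.1] [0.2 0.  0. ]
20 [ 2.2 61.7 56.2] [0.2 0.  0. ]
16 [ 2.7 75.4 74.1] [0.3 0.  0. ]
12 [ 3.1 88.1 92.7] [0.4 0.  0. ]
8 [  3.6  99.5 112. ] [0.5 0.  0. ]
4 [  4.1 109.7 131.8] [0.5 0.  0. ]
1 [  4.4 116.6 147. ] [ 0.6  0.  -0. ]
0 [  4.5 118.7 152.1] [ 0.6  0.  -0. ]
```

Request:
{"method": "servo_tool", "body": {"rows": [1, 18, 11, 0.052, 0, 0, 1, 31, 23, 0.105, 0, 0, 2, 47, 39, 0.175, 0, 0, 2, 62, 56, 0.244, 0, 0, 3, 75, 74, 0.314, 0, 0, 3, 88, 93, 0.384, 0, 0, 4, 100, 112, 0.454, 0, 0, 4, 110, 132, 0.524, 0, 0, 4, 117, 147, 0.576, 0, 0, 4.5, 119, 152, 0.592, 0, 0]}}

```text
time_s: 20.65
eef_pos: [0.4899, -0.0553, 0.3073]
tcp_rot: [0.03, 3.141, -0.001]
force: [0.3, -0.6, -1.9]
gripper_width: 0.151
gripper_force: 78.4
```

Run:
```python
from h import *
np.set_printoptions(precision=3,suppress=True)
s=sensors.get_state();print(s["time_s"],s["eef_pos"],s["joint_positions"],s["force"],s["wrist_torque"],s["gripper_width"])
print(rel((.476,.165,.307),frame(88.7)))
```

```text
20.65 [ 0.49  -0.055  0.307] [ 0.637  0.561 -0.919  2.013  0.594  0.859  0.936] [ 0.262 -0.599 -1.875] [ 0.093  0.006 -0.019] 0.1506245606173096
[ 18.041 220.042   0.096  -0.001   0.      0.004]
```

Request:
{"method": "servo_tool", "body": {"rows": [0, 5, 0, 0, 0, 0, 1, 18, 0, 0, 0, 0, 2, 38, 0, 0, 0, 0, 4, 63, 0, 0, 0, 0, 6, 92, 0, 0, 0, 0, 9, 124, 0, 0, 0, 0.004, 12, 155, 0, 0, 0, 0.004, 15, 184, 0, 0, 0, 0.004, 17, 207, 0, 0, 0, 0.004, 18, 220, 0, 0, 0, 0.004]}}

```text
time_s: 21.65
eef_pos: [0.4769, 0.1645, 0.3077]
tcp_rot: [0.041, 3.141, 0.004]
force: [0.1, -0.4, -1.1]
gripper_width: 0.149
gripper_force: 78.3
```

Request:
{"method": "servo_tool", "body": {"rows": [0, 0, 8, 0, 0, 0, 0, 0, 20, 0, 0, 0, 0, 0, 34, 0, 0, 0, 0, 0, 48, 0, 0, 0, 0, 0, 60, 0, 0, 0, 0, 0, 70, 0, 0, 0, 0, 0, 77, 0, 0, 0, 0, 0, 81, 0, 0, 0, 0, 0, 82, 0, 0, 0, 0, 0, 82, 0, 0, 0]}}

```text
time_s: 22.65
eef_pos: [0.4771, 0.1628, 0.2254]
tcp_rot: [0.042, 3.141, 0.0]
force: [-0.4, -0.2, -1.0]
gripper_width: 0.151
gripper_force: 78.4
```

Request:
{"method": "servo_tool", "body": {"rows": [0, 0, 1, 0, 0, 0, 0, 0, 2, 0, 0, 0, 0, 0, 3, 0, 0, 0, 0, 0, 4, 0, 0, 0, 0, 0, 5, 0, 0, 0, 0, 0, 6, 0, 0, 0, 0, 0, 7, 0, 0, 0, 0, 0, 7.5, 0, 0, 0, 0, 0, 7.5, 0, 0, 0, 0, 0, 7.5, 0, 0, 0]}}

```text
time_s: 23.65
eef_pos: [0.477, 0.1626, 0.2178]
tcp_rot: [-0.042, -3.141, -0.0]
force: [0.0, 0.6, -1.6]
gripper_width: 0.148
gripper_force: 78.3
```

Request:
{"method": "servo_tool", "body": {"rows": [0, 0, 0.3, 0, 0, 0, 0, 0, 0.6, 0, 0, 0, 0, 0, 0.9, 0, 0, 0, 0, 0, 1.2, 0, 0, 0, 0, 0, 1.2, 0, 0, 0, 0, 0, 1.2, 0, 0, 0, 0, 0, 1.2, 0, 0, 0, 0, 0, 1.2, 0, 0, 0, 0, 0, 1.2, 0, 0, 0, 0, 0, 1.2, 0, 0, 0]}}

```text
time_s: 24.65
eef_pos: [0.4769, 0.1629, 0.2175]
tcp_rot: [0.042, 3.14, -0.0]
force: [-2.5, -0.1, 14.2]
gripper_width: 0.153
gripper_force: 80.8
```

On the desk, with 14 N of contact. Releasing and rising.

Request:
{"method": "servo_tool", "body": {"rows": [0, 0, -0.5, 0, 0, 0, 0, 0, -0.8, 0, 0, 0, 0, 0, -0.8, 0, 0, 0, 0, 0, -0.8, 0, 0, 0, 0, 0, -0.8, 0, 0, 0, 0, 0, -0.8, 0, 0, 0, 0, 0, -0.8, 0, 0, 0, 0, 0, -0.8, 0, 0, 0, 0, 0, -0.8, 0, 0, 0, 0, 0, -0.8, 0, 0, 0], "hand": 0.5}}

```text
time_s: 25.65
eef_pos: [0.477, 0.1626, 0.2173]
tcp_rot: [-0.042, -3.141, -0.0]
force: [-0.5, 0.1, -0.3]
gripper_width: 0.497
gripper_force: 0.0
```

Request:
{"method": "servo_tool", "body": {"rows": [0, 0, -8, 0, 0, 0, 0, 0, -20, 0, 0, 0, 0, 0, -36, 0, 0, 0, 0, 0, -54, 0, 0, 0, 0, 0, -74, 0, 0, 0, 0, 0, -94, 0, 0, 0, 0, 0, -114, 0, 0, 0, 0, 0, -130, 0, 0, 0, 0, 0, -142, 0, 0, 0, 0, 0, -150, 0, 0, 0]}}

```text
time_s: 26.65
eef_pos: [0.4769, 0.1627, 0.3688]
tcp_rot: [0.042, 3.14, 0.0]
force: [0.4, -0.1, -0.4]
gripper_width: 0.496
gripper_force: 0.0
```

Request:
{"method": "servo_tool", "body": {"rows": [0, 0, 0, 0, 0, 0, 0, 0, 0, 0, 0, 0, 0, 0, 0, 0, 0, 0, 0, 0, 0, 0, 0, 0, 0, 0, 0, 0, 0, 0, 0, 0, 0, 0, 0, 0, 0, 0, 0, 0, 0, 0, 0, 0, 0, 0, 0, 0, 0, 0, 0, 0, 0, 0, 0, 0, 0, 0, 0, 0]}}

```text
time_s: 27.65
eef_pos: [0.477, 0.1626, 0.3674]
tcp_rot: [0.042, 3.141, 0.0]
force: [-0.5, -0.9, 1.6]
gripper_width: 0.499
gripper_force: 0.0
```

Run:
```python
from h import *
np.set_printoptions(precision=3,suppress=True)
s=sensors.get_state();print(s["time_s"],s["eef_pos"],s["gripper_width"],s["force"])
a=imaging.grab_frame("scene");a0=cv2.imread("pics/scene0.png");w=imaging.grab_frame("wrist")
# bystander areas unchanged? (scene: panel, cup, pick)
for n,(x0,x1,y0,y1) in dict(panel=(268,352,322,362),cup=(372,410,328,364),pick=(148,222,324,350)).items():
    print(n,"changed px",int((cv2.absdiff(a,a0)[y0:y1,x0:x1].max(2)>40).sum()))
# tray: bright grey region in the wrist view; its rear/open corners on z=.028
hsv=cv2.cvtColor(w,cv2.COLOR_BGR2HSV);m=((hsv[...,1]<40)&(hsv[...,2]>120)).astype(np.uint8)
cs=cv2.findContours(m,cv2.RETR_EXTERNAL,cv2.CHAIN_APPROX_SIMPLE)[0]
for c in sorted(cs,key=cv2.contourArea)[-2:]:
    b=cv2.boxPoints(cv2.minAreaRect(c));print(cv2.contourArea(c),onplane("wrist",b,.028))
# dark interior pixels of jaws in the bin, side view
b=imaging.grab_frame("side")[335:440,265:390];k=cv2.findContours((b.max(2)<45).astype(np.uint8),cv2.RETR_EXTERNAL,cv2.CHAIN_APPROX_SIMPLE)[0]
print("black blobs in bin",[(cv2.boundingRect(c),cv2.contourArea(c)) for c in k if cv2.contourArea(c)>60])
```

```text
27.65 [0.477 0.163 0.367] 0.4985444456853753 [-0.485 -0.853  1.626]
panel changed px 0
cup changed px 0
pick changed px 0
15476.5 [[0.359 0.306 0.028]
 [0.358 0.402 0.028]
 [0.682 0.48  0.028]
 [0.673 0.348 0.028]]
24219.5 [[ 0.413 -0.01   0.028]
 [ 0.418  0.158  0.028]
 [ 0.537  0.156  0.028]
 [ 0.534 -0.034  0.028]]
black blobs in bin [((47, 70, 31, 23), 102.0)]
```

```bash
python3 -c "
from plant import hand_in
print(hand_in())"
```

```text
the job is handed in; nothing more can be done
None
```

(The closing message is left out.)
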